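Point out the uncapped bottle and its cap

TASK

One of the three glass solvent bottles standing on the bench top has lost its screw cap: show a colleague which one, and then which cap belongs on it. With the fingers pointing straight down, first point at the mouth of the uncapped bottle from close above (fingertips two to five centimetres over it) and hold still there for two seconds, then point in the same way at the one loose cap on the bench that fits it (the same as those on the other two) and finish there, still pointing after two seconds. Touch, move or lift nothing, and do not come down over any of the other bottles or round things.

Things in the scene. Friction and masses are not known exactly. Their poses are not given: they have to be found in the camera images.
- open_bottle: the bottle without a cap: clear glass solvent bottle standing upright, 75 mm in diameter, 130 mm tall, open neck at the top. Origin: centre of its underside, z up. It is one of three such bottles standing on the bench top to the left of the robot's middle; which of the three varies
- open_bottle_mouth (a point): centre of the open mouth of that bottle, 130 mm above the bench; its z axis is up
- capped_bottle_1: the same glass bottle with its ribbed screw cap on, 75 mm in diameter, 136 mm tall with the cap. Origin: centre of its underside, z up
- capped_bottle_1_top (a point): centre of the top of its cap, 136 mm above the bench
- capped_bottle_2: a second such bottle with its screw cap on, same sizes. Origin: centre of its underside, z up
- capped_bottle_2_top (a point): centre of the top of its cap, 136 mm above the bench
- bottle_cap: the loose screw cap that fits the bottle, the same as on the two capped bottles: ribbed, 53 mm in diameter, 21 mm high, lying flat, top up. It is one of four small round things lying on the bench top to the right of the robot's middle, in any order. Origin: centre of its underside
- bottle_cap_top (a point): centre of the top of that cap, 21 mm above the bench; its z axis is up
- small_cap: a ribbed screw cap of the same plastic but far too small for the bottles: 24 mm in diameter, 18 mm high, narrower than their necks. Origin: centre of its underside
- small_cap_top (a point): centre of its top, 18 mm above the bench
- big_cap: a flat cap that is too wide for the bottles, with a round ring set in its middle: 68 mm in diameter, 17 mm high. Origin: centre of its underside
- big_cap_top (a point): centre of its top, 17 mm above the bench
- tape_roll: a roll of tape, no cap: 58 mm in diameter, 19 mm high, with a hole through it. Origin: centre of its underside
- tape_roll_top (a point): centre of its top, 19 mm above the bench
- tweezers: bystander: tweezers lying left to right behind the row of caps, 117 mm long, 9 mm high. Origin: centre of its underside. Other things near that are not part of the job: an opaque plastic bottle 152 mm tall and a timer behind the glass bottles, a beaker, tall instruments along the back from 0.63 m ahead of the robot (bottles on top), clutter at the far right

How it is judged:
By the outcome, as a careful person would: the job done as asked, in the order asked, and still so for the second after the job is handed in, with the robot touching nothing.
It also fails if it takes over 48 s, if anything falls off the work surface, if the arm or the gripper's body presses on something with over 40 N, if the wrist force passes 120 N, or if a joint passes its speed limit or range.

ROBOT

A 6-joint arm with a two-finger parallel gripper is mounted at the origin on a cart in front of the work surface, level with it; the furniture and walls round the work are solid. World frame = base frame: x ahead of the robot, y to its left, z up, the work surface at z = 0. Lengths are in m, angles in rad, forces in N, time in s.
With the tool pointing down it reaches from about 0.375 to 0.9 m from the base axis. Payload 3.1 kg.
Tool frame: the origin (TCP) lies between the finger pads, 19 mm behind the fingertips; this is the grasp point; z points along the fingers, y is the line along which they close (so a half turn about z gives the same grasp; the last joint's range is limited). The gripper opens to 85 mm and grips with 20 to 120 N. Pads are 22 mm wide; open, the fingers measure 114 mm over their backs; the gripper's body (76 mm by 85 mm) begins 54 mm behind the grasp point. The pads swing forward as they close: fully open they stand 13 mm farther back than shut.
Start: joints at [-1.444, 0.527, 1.433, -0, 1.181, -0.178], TCP at [0.188, -0.596, 0.25] pointing down, gripper open.
Joint ranges: [-3.08, 3.08], [-0.75, 2.2], [0.22, 2.44], [-1.43, 4.57], [0, 2.65], [-2.85, 2.85]. Speed limits (rad/s): [2.79, 2.79, 3.14, 3.14, 3.14, 3.14].

INTERFACE

Orientations are given as a unit quaternion [x, y, z, w].
In Python, from station import manip, cams, monitor, order gives the robot as it stands (manip), with the cameras (cams), the readings (monitor) and the job (order).
- The arm moves only by the shell command python3 drive.py 'ROWS' [FORCE]. ROWS is rows parted by semicolons, their numbers by spaces, 1 to 20 of them, each of 5 numbers: dx, dy, dz in m, then a turn about the tool's z in rad, then the opening from 0.0 (shut) to 1.0 (fully open); each row is the pose to reach, as a shift and turn from the pose commanded when the command began, along the tool's axes at that moment; what a row does not reach only later rows make up. A row lasts 1/10 s, in which the tool goes at most 0.05 m and 0.15 rad, less where a joint would pass 70% of its speed; a pose out of reach is approached as far as the arm can. The fingers move at their own pace and stop on an object; FORCE is the grip in N (left out, the last holds). Time passes only in rows, so rows that do not move let the fingers close. It prints the time, the measured TCP pose, the force, the opening and the grip force at its end.
- monitor.sense(): the state, without advancing time (a new reading comes with each control period).
- cams.snapshot(name): name is "scene" or "top" or "wrist"; returns a dict with "pixels" (480x640x3 uint8, red, green, blue), "range_z" (480x640 float32, m along the optical axis (not along the pixel's ray), 0 where there is no reading), "fov_y" (degrees; the focal length in pixels is half the picture's height over the tangent of half this angle, whatever the lens; pixels are square), "cx", "cy" (the principal point, pixels), "R" (3x3) and "t" (3): a world point X has camera coordinates R X + t; the wrist camera has in their place "hand_eye" (4x4, takes a point from camera to tool coordinates, whose origin is the TCP and whose axes are the flange's). Camera axes: x right, y down, z forward; pixel columns grow to the right and rows downward; lengths in m; the calibration is good to about 2 mm. The wrist camera is an equidistant fisheye: a pixel r from the principal point sees the ray r / f radians off the axis. A picture is of the moment at which its call begins: read the wrist's pose just before it.
- order.sign_off(): hands the job in; it is judged then, once.
The state is a dict: "t": time; "q": joint angles; "qd": joint speeds; "tau": joint torques, N m; "tcp_pos": TCP position; "tool_rot": TCP orientation; "force": force on the tool from outside, world axes, zero at the start; "ft_torque": the same for the moment, N m; "finger_gap": opening from 0.0 (shut) to 1.0 (fully open); "gripper_force": force on a finger pad.
Only numpy, scipy, OpenCV 4.12 (cv2) and the standard library are available. Lean on these libraries where they do the work, as an engineer would, in place of code of your own. Each camera call takes 0.05 s, during which the arm holds its last target. There are 200 camera calls.

## Working session

There is one attempt and no reset: what is moved stays moved. The work goes in short steps, Python scripts to look and compute and a shell command to move; the robot and the scene stay as the last step left them, time stands still between calls to the robot, and variables do not carry over. Pictures are saved under pics/ and viewed, at most 10 in all, crops included, and the job is handed in when it is done.

```bash
ls; mkdir -p pics
python3 - <<'E'
from station import manip, cams, monitor, order
import cv2,numpy as np
for n in("top","scene"):
    s=cams.snapshot(n); cv2.imwrite(f"pics/{n}0.png",s["pixels"][:,:,::-1]); np.savez(f"pics/{n}0.npz",**s)
    print(n,s["fov_y"],s["cx"],s["cy"],(-s["R"].T@s["t"]).round(3),s["R"].round(2).tolist())
s=monitor.sense();print(s["t"],s["tcp_pos"],s["tool_rot"],s["finger_gap"])
E
```

```text
drive.py
pics
station.py
top 42.12948646160216 326.34476796596596 229.72178444455542 [-0.286 -0.414  1.577] [[0.42, -0.91, -0.01], [-0.77, -0.35, -0.53], [0.48, 0.23, -0.85]]
scene 49.565613245527246 318.0582573838765 243.67383907698027 [-0.448 -0.667  0.782] [[0.54, -0.84, -0.01], [-0.41, -0.26, -0.87], [0.73, 0.48, -0.48]]
0.1 [ 0.18808855 -0.59539882  0.24915062] [ 9.88339972e-01  1.52260244e-01  2.83379193e-05 -9.57865599e-04] 1.0021217828553395
```

View pics/top0.png

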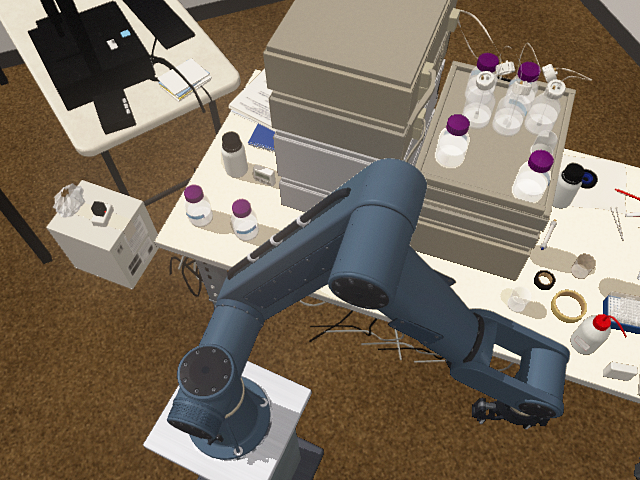

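View pics/scene0.png

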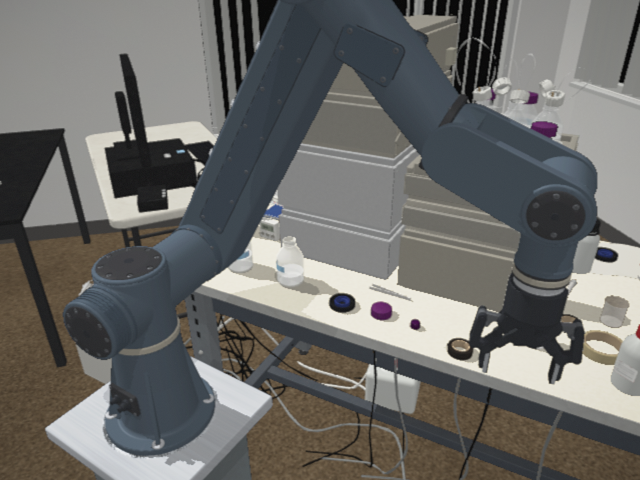

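The scene view shows the uncapped bottle's mouth near (290,240). From left to right are the big flat cap (343,302), the matching purple cap (381,311), the small cap (415,324) and the tape (460,348). The top view shows the two capped bottles at (195,190) and (241,207), with the third one hidden by the arm.

```bash
cat > h.py <<'E'
import numpy as np,cv2
def ray(s,u,v,z):
    f=240/np.tan(np.radians(float(s["fov_y"])/2)); R=s["R"];c=-R.T@s["t"]
    d=R.T@np.array([(u-s["cx"])/f,(v-s["cy"])/f,1]); return (c+d*(z-c[2])/d[2]).round(4)
def proj(s,X):
    f=240/np.tan(np.radians(float(s["fov_y"])/2)); p=s["R"]@X+s["t"]; return (p[:2]/p[2]*f+[s["cx"],s["cy"]]).round(1)
def purple(s,lo=12):
    h=cv2.cvtColor(s["pixels"],cv2.COLOR_RGB2HSV); m=cv2.inRange(h,(138,90,30),(172,255,255))
    n,l,st,c=cv2.connectedComponentsWithStats(m); return [(st[i],c[i]) for i in range(1,n) if st[i][4]>lo]
E
python3 - <<'E'
from h import *
a=np.load("pics/scene0.npz");b=np.load("pics/top0.npz")
for n,s in(("scene",a),("top",b)):
  for st,c in purple(s): print(n,st,c.round(1),ray(s,*c,.0105),ray(s,*c,.126))
for v in (238,240,242): print(ray(a,290,v,.13))
print(ray(a,381,311,.0105),ray(a,343,302,.0085),ray(a,415,324,.009),ray(a,460,348,.0095))
p=a["pixels"][215:335,220:480,::-1]; cv2.imwrite("pics/crop0.png",cv2.resize(p,None,fx=3,fy=3,interpolation=cv2.INTER_CUBIC))
E
```

```text
scene [491  90   4  10  20] [492.6  95.3] [2.8914 0.2106 0.0105] [2.3913 0.0792 0.126 ]
scene [527  93  11  11  79] [532.4  98.1] [ 2.9395 -0.017   0.0105] [ 2.4322 -0.1143  0.126 ]
scene [531 122  26  16 278] [544.8 128.2] [ 2.327  -0.2202  0.0105] [ 1.9114 -0.287   0.126 ]
scene [372 302  19  18 282] [381.  310.6] [ 0.5116 -0.2213  0.0105] [ 0.3679 -0.288   0.126 ]
scene [411 320   8   9  60] [414.9 324. ] [ 0.5066 -0.3141  0.0105] [ 0.3637 -0.3669  0.126 ]
top [477  53  22  19 332] [487.1  61.8] [ 1.4762 -0.2209  0.0105] [ 1.3463 -0.2351  0.126 ]
top [518  61  22  21 359] [528.6  71.3] [ 1.4906 -0.3671  0.0105] [ 1.3596 -0.3705  0.126 ]
top [446 114  24  22 399] [457.3 124.6] [ 1.1514 -0.2177  0.0105] [ 1.0455 -0.2322  0.126 ]
top [528 150  26  23 462] [540.4 160.9] [ 1.1159 -0.5058  0.0105] [ 1.0126 -0.499   0.126 ]
top [184 185  19  18 259] [192.9 193.5] [0.5479 0.4335 0.0105] [0.4865 0.371  0.126 ]
top [232 199  19  19 248] [240.6 207.6] [0.563  0.2743 0.0105] [0.5004 0.2235 0.126 ]
[0.5233 0.059  0.13  ]
[0.5143 0.0525 0.13  ]
[0.5054 0.0462 0.13  ]
[ 0.5101 -0.2222  0.0105] [ 0.4956 -0.1216  0.0085] [ 0.5085 -0.3137  0.009 ] [ 0.481  -0.4343  0.0095]
```

View pics/crop0.png

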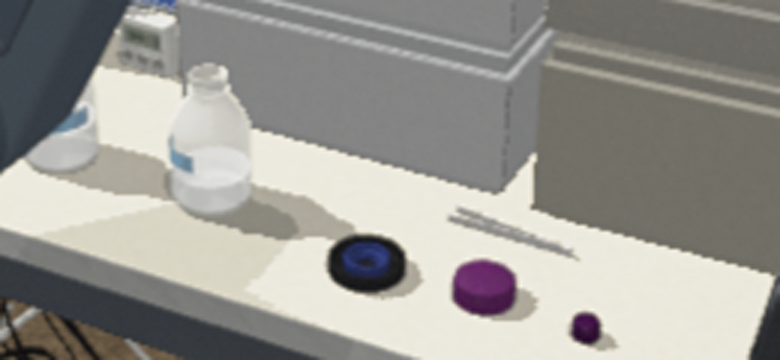

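```bash
python3 drive.py '.02 -.02 -.02 0 0;.05 -.05 -.02 0 0;.08 -.08 -.02 0 0;.11 -.11 -.02 0 0;.14 -.14 -.02 0 0;.17 -.17 -.02 0 0;.2 -.2 -.02 0 0;.23 -.23 -.02 0 0;.26 -.26 -.02 0 0;.29 -.29 -.02 0 0;.32 -.32 -.02 0 0;.35 -.36 -.02 0 0;.38 -.39 -.02 0 0;.41 -.42 -.02 0 0;.42 -.44 -.02 0 0;.42 -.44 -.02 0 0;.42 -.44 -.02 0 0;.42 -.44 -.02 0 0'
python3 - <<'E'
from station import manip, cams, monitor, order
from h import *
st=monitor.sense()
s=cams.snapshot("wrist");cv2.imwrite("pics/wrist1.png",s["pixels"][:,:,::-1]);np.savez("pics/wrist1.npz",pos=st["tcp_pos"],rot=st["tool_rot"],**s)
s=cams.snapshot("top");cv2.imwrite("pics/top1.png",s["pixels"][:,:,::-1]);np.savez("pics/top1.npz",**s)
for a,c in purple(s): print(c.round(1),ray(s,*c,.0105),ray(s,*c,.126))
s=cams.snapshot("scene");np.savez("pics/scene1.npz",**s)
print(st["t"],st["tcp_pos"],st["tool_rot"],st["q"],st["finger_gap"]); print(np.load("pics/wrist1.npz")["hand_eye"])
E
```

```text
t: 1.9
tcp_pos: [0.456, -0.0508, 0.2699]
tool_rot: [0.988, 0.152, -0.0, 0.0]
force: [0.0, -0.0, -0.4]
finger_gap: -0.0
gripper_force: 0.0
[487.2  61.9] [ 1.476  -0.2209  0.0105] [ 1.3461 -0.2351  0.126 ]
[528.6  71.4] [ 1.4905 -0.3671  0.0105] [ 1.3595 -0.3705  0.126 ]
[457.3 124.6] [ 1.1514 -0.2177  0.0105] [ 1.0455 -0.2322  0.126 ]
[540.3 160.8] [ 1.116  -0.5057  0.0105] [ 1.0126 -0.4989  0.126 ]
[193.1 194.2] [0.5458 0.4316 0.0105] [0.4845 0.3693 0.126 ]
[240.4 207.3] [0.5638 0.2752 0.0105] [0.5012 0.2245 0.126 ]
[386.7 281.6] [ 0.5136 -0.2223  0.0105] [ 0.4546 -0.2364  0.126 ]
[417.4 295.3] [ 0.5092 -0.3157  0.0105] [ 0.4506 -0.3229  0.126 ]
1.9 [ 0.45603376 -0.05075217  0.26989696] [ 9.88398957e-01  1.51879729e-01 -1.75458372e-04  1.36807274e-04] [-3.54911894e-01  2.76253267e-01  1.80877842e+00 -4.70455892e-04
  1.05673477e+00  9.11176217e-01] -0.000373175367530526
[[ 4.27255143e-04 -9.48679145e-01 -3.16239935e-01  8.11444544e-02]
 [ 9.99999627e-01  6.42772831e-04 -5.77188951e-04 -8.41858132e-04]
 [ 7.50837559e-04 -3.16239571e-01  9.48679066e-01 -1.24034963e-01]
 [ 0.00000000e+00  0.00000000e+00  0.00000000e+00  1.00000000e+00]]
```

View pics/wrist1.png

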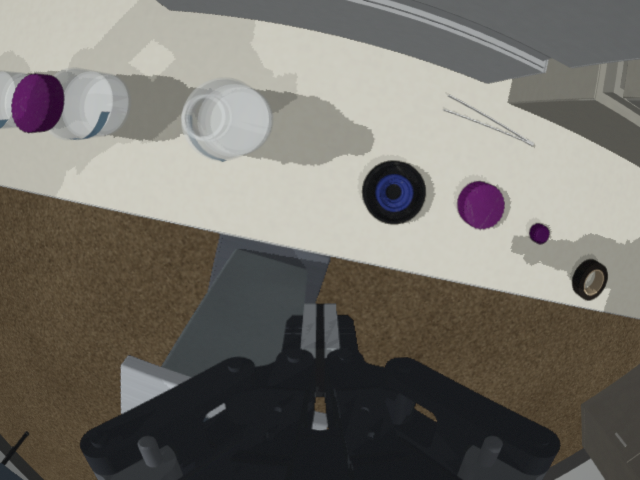

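View pics/top1.png

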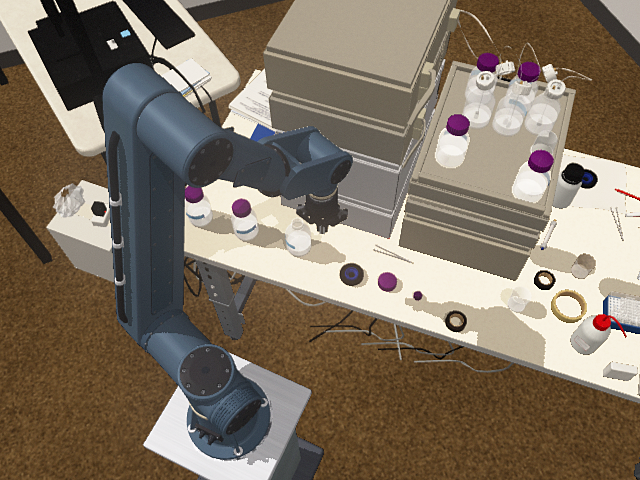

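```bash
cat >> h.py <<'E'
def wray(s,u,v,z):
    from scipy.spatial.transform import Rotation as Ro
    f=240/np.tan(np.radians(float(s["fov_y"])/2)); x,y=u-s["cx"],v-s["cy"]; r=np.hypot(x,y);t=r/f
    d=np.array([np.sin(t)*x/r,np.sin(t)*y/r,np.cos(t)]); R=Ro.from_quat(s["rot"]).as_matrix(); H=s["hand_eye"]
    c=s["pos"]+R@H[:3,3]; d=R@H[:3,:3]@d; return (c+d*(z-c[2])/d[2]).round(4)
E
python3 - <<'E'
from h import *
w=np.load("pics/wrist1.npz");t=np.load("pics/top1.npz");a=np.load("pics/scene1.npz")
for st,c in purple(w): print(st,c.round(1),wray(w,*c,.021),wray(w,*c,.0105),wray(w,*c,.136))
for st,c in purple(a): print("scene",c.round(1),ray(a,*c,.0105))
P=w["pixels"][60:180,160:290,::-1];Q=t["pixels"][205:265,270:335,::-1]
cv2.imwrite("pics/crop1.png",np.hstack([cv2.resize(P,(390,360),interpolation=2),cv2.resize(Q,(390,360),interpolation=2)]))
E
```

```text
[  12   74   52   58 2445] [ 37.2 102.7] [0.4889 0.3193 0.021 ] [0.4877 0.329  0.0105] [0.5026 0.2129 0.136 ]
[ 458  182   46   47 1681] [480.5 204.6] [ 0.5151 -0.2147  0.021 ] [ 0.5146 -0.22    0.0105] [ 0.5207 -0.1563  0.136 ]
[530 224  19  20 288] [539.1 233.2] [ 0.5106 -0.3045  0.021 ] [ 0.5099 -0.3124  0.0105] [ 0.5176 -0.2185  0.136 ]
scene [492.6  95.3] [2.8914 0.2106 0.0105]
scene [532.4  98.1] [ 2.9404 -0.0171  0.0105]
scene [453.7 112.8] [2.3747 0.2727 0.0105]
scene [543.4 129.2] [ 2.3058 -0.2178  0.0105]
scene [194.  218.1] [0.6456 0.5511 0.0105]
scene [236.3 228.2] [0.664  0.3796 0.0105]
scene [380.9 310.6] [ 0.5117 -0.2212  0.0105]
scene [414.8 324.1] [ 0.5061 -0.3142  0.0105]
```

View pics/crop1.png

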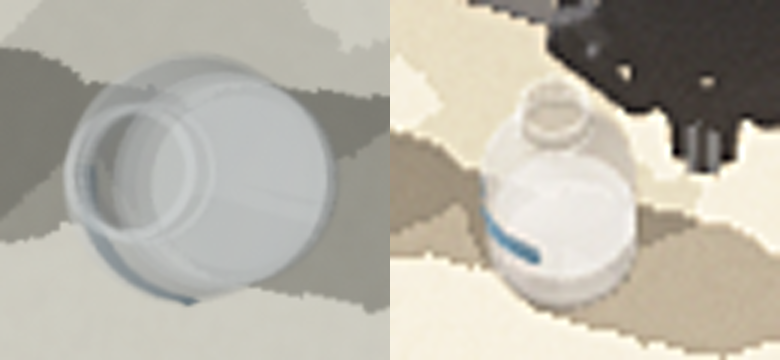

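In the wrist crop the mouth ring is centred at crop (130,172), which is pixel (203,117). In the top crop it is at (557,107), which is pixel (298,223).

Run:
```python
from h import *
from scipy.spatial.transform import Rotation as Ro
w=np.load("pics/wrist1.npz");t=np.load("pics/top1.npz")
print(wray(w,203.3,117.3,.13),ray(t,297.8,222.8,.13))
m=(wray(w,203.3,117.3,.13)+ray(t,297.8,222.8,.13))/2
print(m, Ro.from_quat(w["rot"]).as_matrix().T@(m+[0,0,.054]-w["pos"]))
```

```text
[0.5187 0.0577 0.13  ] [0.5194 0.0536 0.13  ]
[0.51905 0.05565 0.13   ] [ 0.09208805 -0.08259225  0.08584327]
```

```bash
python3 drive.py '.015 -.015 0 .1 0;.04 -.03 0 .25 0;.06 -.05 0 .4 0;.08 -.07 0 .55 0;.09 -.08 0 .7 0;.092 -.083 0 .85 0;.092 -.083 .01 .9 0;.092 -.083 .03 .9 0;.092 -.083 .05 .9 0;.092 -.083 .07 .9 0;.092 -.083 .08 .9 0;.092 -.083 .085 .9 0;.092 -.083 .085 .9 0;.092 -.083 .085 .9 0'
python3 - <<'E'
from station import manip, cams, monitor, order
from h import *
s=cams.snapshot("top");p=s["pixels"][170:270,240:370,::-1]
s2=cams.snapshot("scene");p2=s2["pixels"][180:280,220:350,::-1]
cv2.imwrite("pics/at1.png",cv2.resize(np.hstack([p,p2]),None,fx=3,fy=3,interpolation=2)); print(monitor.sense()["q"])
E
```

```text
t: 3.45
tcp_pos: [0.5196, 0.0567, 0.1857]
tool_rot: [0.956, -0.293, 0.001, -0.0]
force: [0.3, -0.2, -0.3]
finger_gap: -0.001
gripper_force: 0.0
[-1.05110803e-01  4.81588684e-01  1.75398275e+00 -1.07891366e-05
  9.04026016e-01  2.05996437e+00]
```

View pics/at1.png

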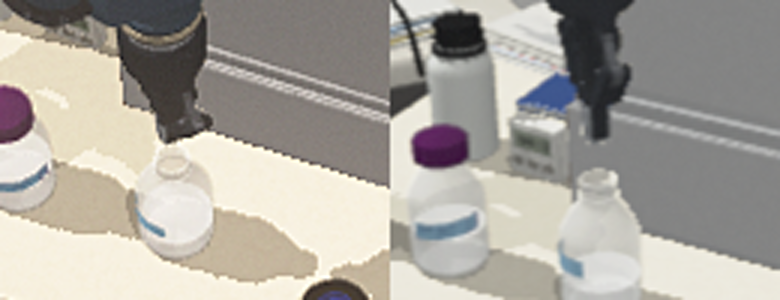

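The fingertips are centred about 3.5 cm above the open mouth in both views. I'll hold there, then go up, across and down to the cap.

```bash
Z='0 0 0 0 0'; python3 drive.py '0 0 0 0 0;0 0 0 0 0;0 0 0 0 0;0 0 0 0 0;0 0 0 0 0;0 0 0 0 0;0 0 0 0 0;0 0 0 0 0;0 0 0 0 0;0 0 0 0 0;0 0 0 0 0;0 0 0 0 0;0 0 0 0 0;0 0 0 0 0;0 0 0 0 0' | head -2
python3 drive.py '0 0 0 0 0;0 0 0 0 0;0 0 0 0 0;0 0 0 0 0;0 0 0 0 0;0 0 0 0 0;0 0 0 0 0;0 0 0 0 0;0 0 0 0 0;0 0 0 0 0;0 0 0 0 0;0 0 0 0 0;0 0 0 0 0;0 0 0 0 0;0 0 0 0 0'
python3 drive.py '0 0 -.02 0 0;0 0 -.05 0 0;.01 .015 -.06 0 0;.03 .046 -.06 0 0;.055 .085 -.06 0 0;.08 .125 -.06 0 0;.105 .163 -.06 0 0;.13 .202 -.06 0 0;.145 .225 -.06 0 0;.15 .233 -.06 0 0;.15 .233 -.06 0 0;.15 .233 -.06 0 0'
python3 - <<'E'
from station import manip, cams, monitor, order
from h import *
from scipy.spatial.transform import Rotation as Ro
st=monitor.sense();s=dict(cams.snapshot("wrist"),pos=st["tcp_pos"],rot=st["tool_rot"])
cv2.imwrite("pics/w2.png",s["pixels"][:,:,::-1])
for a,c in purple(s): print(a,c.round(1),wray(s,*c,.021),wray(s,*c,.0105))
print(Ro.from_quat(st["tool_rot"]).as_matrix().T@(np.array([.5135,-.22,.075])-st["tcp_pos"]))
E
```

```text
t: 5.05
tcp_pos: [0.519, 0.0569, 0.185]
t: 6.55
tcp_pos: [0.519, 0.0569, 0.185]
tool_rot: [0.956, -0.293, 0.0, -0.0]
force: [0.3, 0.5, -0.1]
finger_gap: -0.002
gripper_force: 0.0
t: 7.75
tcp_pos: [0.5124, -0.2187, 0.2448]
tool_rot: [0.956, -0.293, -0.001, -0.001]
force: [0.6, 0.6, -0.9]
finger_gap: -0.001
gripper_force: 0.0
[391 149  24  24 434] [402.7 160.3] [ 0.512  -0.3121  0.021 ] [ 0.5099 -0.3136  0.0105]
[ 295  181   53   54 2194] [321.3 207.5] [ 0.5163 -0.2223  0.021 ] [ 0.5144 -0.2211  0.0105]
[ 22 418  37  38 916] [ 40.  436.7] [0.4675 0.4315 0.021 ] [0.4642 0.4525 0.0105]
[  0 446  30  33 617] [ 13.9 462.1] [0.4474 0.6448 0.021 ] [0.4434 0.6722 0.0105]
[0.00185433 0.00058745 0.16977903]
```

View pics/w2.png

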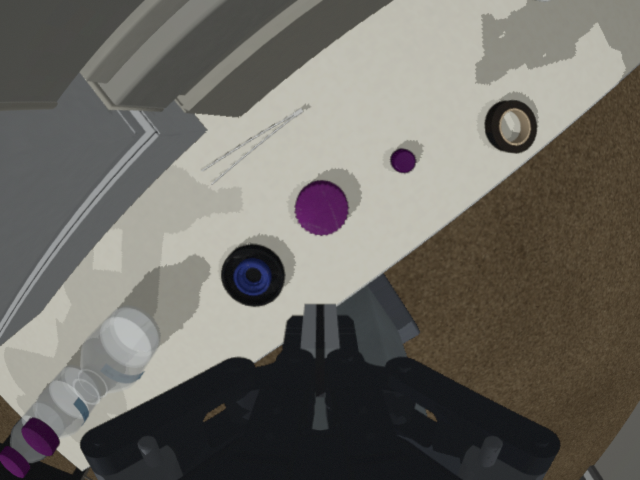

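The wrist view puts the bottle cap at (321,207), with the big cap at (253,274) and the small cap at (403,160). That agrees with the earlier measurements, so I'll descend and hold.

```bash
python3 drive.py '.004 .001 .02 0 0;.004 .001 .05 0 0;.004 .001 .08 0 0;.004 .001 .11 0 0;.004 .001 .14 0 0;.004 .001 .16 0 0;.004 .001 .17 0 0;.004 .001 .17 0 0;.004 .001 .17 0 0;.004 .001 .17 0 0'
python3 - <<'E'
from station import manip, cams, monitor, order
from h import *
p=cams.snapshot("top")["pixels"][230:330,320:450,::-1];p2=cams.snapshot("scene")["pixels"][250:350,310:440,::-1]
cv2.imwrite("pics/at2.png",cv2.resize(np.hstack([p,p2]),None,fx=3,fy=3,interpolation=2))
E
```

```text
t: 8.8
tcp_pos: [0.5165, -0.2234, 0.0763]
tool_rot: [0.956, -0.292, 0.001, 0.0]
force: [0.2, 0.5, 0.3]
finger_gap: -0.003
gripper_force: 0.0
```

View pics/at2.png

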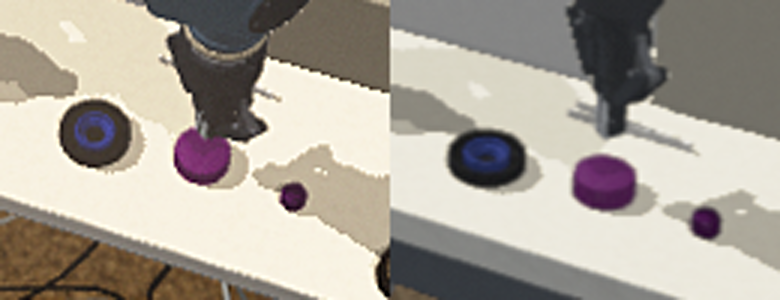

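The fingertips are over the right cap, about 3.6 cm up and 2 mm off centre. I'll hold, then hand the job in.

```bash
python3 drive.py '0 0 0 0 0;0 0 0 0 0;0 0 0 0 0;0 0 0 0 0;0 0 0 0 0;0 0 0 0 0;0 0 0 0 0;0 0 0 0 0;0 0 0 0 0;0 0 0 0 0;0 0 0 0 0;0 0 0 0 0;0 0 0 0 0;0 0 0 0 0;0 0 0 0 0' >/dev/null
python3 drive.py '0 0 0 0 0;0 0 0 0 0;0 0 0 0 0;0 0 0 0 0;0 0 0 0 0;0 0 0 0 0;0 0 0 0 0;0 0 0 0 0;0 0 0 0 0;0 0 0 0 0;0 0 0 0 0;0 0 0 0 0;0 0 0 0 0;0 0 0 0 0;0 0 0 0 0'
python3 -c "
from station import manip, cams, monitor, order
print(order.sign_off())"
```

```text
t: 11.9
tcp_pos: [0.5156, -0.2232, 0.075]
tool_rot: [0.956, -0.293, 0.0, 0.0]
force: [0.9, 0.2, 0.1]
finger_gap: -0.0
gripper_force: 0.0
the job is handed in; nothing more can be done
None
```

I pointed at the open bottle's mouth for about 3 s, then at the matching purple cap for about 3 s, each from about 3.5 cm above, and handed the job in at 11.9 s still pointing; the force readings showed no contact, but sign-off returned no verdict.

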